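# Load the inspection box and set its lamp lever

### The job

Lay the brass valve body down in the open drawer of the white camera inspection box (set it down, do not drop it) and slide the drawer fully shut. After that, swing the lamp controller's sprung lever to the robot's left until its red needle reaches the off stop, pause there a moment, then bring it back so that the needle points at the orange marker and stays there once you let go. Do not shift the marker, the steel nut or the cleaner bottle.

Things in the scene. Friction and masses are not known exactly. Their poses are not given: they have to be found in the camera images.
- viewer: White camera inspection box, fixed, 220 deep (x) x 180 wide x 85 mm high, with a camera head on top (to 225 mm above the bench, at local x -12 to +100 mm, |y| under 60 mm). Origin: centre of its underside; -x is its front, where the drawer comes out. The box proper (its top edge, above the drawer) begins at local x = -95 mm.
- viewer_drawer0 (a joint): Drawer of the inspection box, how far it is open in m: 0 is fully shut against its stop, up to 0.149; it slides out along the box's -x. It needs some 2 N to move and stays where it is left.
- drawer_floor (a point): Centre of the drawer's inner floor, 22 mm above the bench (axes as the box's; travels with the drawer). Inside 175 mm (x) by 138 mm (y), walls 41 mm above this floor, headroom under the box's top 51 mm. As it stands open, about 130 mm of its length is open to the sky, with the middle at local x = -20 mm. Outer face of the drawer front: local x = -108 mm.
- viewer_drawer0_handle (a point): Middle of the drawer's dark bar handle: level bar along the box's y, 100 mm long, 11 mm thick, standing 35 mm off the drawer front, 47 mm above the bench. The white drawer front is 174 mm wide, 15 mm thick and reaches from 14 to 72 mm above the bench.
- valve: Brass valve body, loose, about 0.4 kg, lying on a flat: a 44 (x) x 38 (y) x 38 mm (z) block with a round threaded stub 31 mm thick and 18 mm long on each end, 80 mm over all along its x. Origin: centre of the block's underside.
- valve_mid (a point): Centre of the valve body, 19 mm above its underside.
- lampbox: Lamp controller, fixed: a black box 220 (x) x 200 (y) x 70 mm high with a white dial on top. Origin: on the underside level, 90 mm behind (+x of) the box's middle; -x is its front, towards the robot. The lever, needle and marker turn about an upright axis through the middle of the box.
- pivot (a point): The upright axis of lever, needle and marker, at the dial's face, 72 mm above the bench; axes as the lamp controller's.
- dimmer (a joint): Angle s of the stiff dimmer shaft and its red needle, rad: 0 is the off stop, 2.0 the full stop, growing anticlockwise seen from above; it stays where it is left. The needle's direction is the controller's +x turned by s - 1.0 rad about z; the lever's handle is on the other side of the axis, joined to the shaft by a spring.
- needle (a point): Tip of the red needle, 70 mm from the pivot axis on the side away from the lever's handle, 4 mm above the dial; its x axis is the needle's direction.
- mark (a joint): Angle of the orange marker, rad, on the same scale as joint dimmer: the needle points at the marker when the two are equal. Leave the marker as it is.
- marker (a point): Top centre of the orange marker, a bar 20 x 12 x 4 mm on the dial's rim, 82 mm from the pivot axis; its x axis points outward from the axis.
- grip_top (a point): Top centre of the lever's handle: upright black post 24 mm thick, from 88 to 143 mm above the bench, 100 mm from the pivot axis at the end of an arm 14 mm wide, its top 96 mm above the bench. The lever is sprung: it gives way up to 0.5 rad before the shaft and needle follow, and springs back in line with the needle when let go. At off it is on the robot's left of the pivot.
- nut: Steel coupling nut, loose, 56 mm wide, 45 mm tall, origin at its underside. A bystander.
- cleaner: White bottle with a red cap, loose, 56 mm wide, 150 mm tall, origin at its underside. A bystander.
Not all that is in view belongs to the job. Of the things that look like the valve, the smallest one is meant.

How it is judged:
By the outcome, as a careful person would: the job done as asked, in the order asked, and still so for the second after the job is handed in, with the robot touching nothing.
It also fails if it takes over 72 s, if anything falls off the work surface, if the arm or the gripper's body presses on something with over 40 N, if the wrist force passes 120 N, or if a joint passes its speed limit or range.

### The arm

A 6-joint arm with a two-finger parallel gripper is mounted at the origin on the work surface. World frame = base frame: x ahead of the robot, y to its left, z up, the work surface at z = 0. Lengths are in m, angles in rad, forces in N, time in s.
With the tool pointing down it reaches from about 0.275 to 0.725 m from the base axis. Payload 15.9 kg.
Tool frame: the origin (TCP) lies on the centre line of the jaws, within the pads' length; the fingertips stand 8 mm ahead of it and the grasp point (between the pads) lies 11 mm behind it (bot.finger_overhang is the z of the fingertips in the tool frame, in m); z points along the fingers, y is the direction in which the jaws open and shut (so a half turn about z gives the same grasp; the last joint's range is limited). The gripper opens to 85 mm and grips with 20 to 120 N. Pads are 22 mm wide; open, the fingers measure 114 mm over their backs; the gripper's body (76 mm by 85 mm) begins 54 mm behind the grasp point. The pads swing forward as they close: fully open they stand 13 mm farther back than shut.
Start: joints at [1.117, 0.213, -0.034, 1.323, 0, 1.571], TCP at [0.219, 0.449, 0.239] pointing down, gripper open.
Joint ranges: [-2.98, 2.98], [-0.74, 1.72], [-1.14, 1.35], [-2.1, 2.04], [-1.57, 1.44], [-3.14, 3.14]. Speed limits (rad/s): [1.89, 1.89, 2.39, 2.57, 3.14, 3.14].

### API

Orientations are given as a unit quaternion [w, x, y, z].
In Python, from station import bot gives the robot as it stands. The module is installed in compiled form; this text tells all that it offers.
- The arm moves only by the tool arm_command, never from a script. Its argument "series" is a list that holds one entry, the list of rows, each a list of 7 numbers: the shift along the tool's x, y, z in cm, then the turn, a rotation vector about the tool's x, y, z in degrees, then the closure, from 0 (fully open) to 1 (shut). In form: [[[dx, dy, dz, rx, ry, rz, gripper], ...]]. A call has 1 to 5 rows; each row shifts and turns the commanded pose from where the row before left it, along the tool's axes as they then stand; what a row does not reach is not made up. A row lasts 1/12 s, in which the tool goes at most 41.7 mm and 7.16 degrees, less where a joint would pass 70% of its speed; a pose out of reach is approached as far as the arm can. A call is refused whole if a number of a shift passes 4.17 or a number of a turn 7.16, either way. A call with a gripper value outside its range is refused whole. The fingers move at their own pace and stop on an object; the grip force is fixed at half the most. Time passes only in rows, so rows that do not move let the fingers close. It gives the time, the measured TCP pose, the force and the opening at its end, in the units of the state.
- bot.observe(): the state, without advancing time (a new reading comes with each control period).
- bot.capture(name): name is "side" or "top" or "wrist"; returns the picture (384x512x3 uint8, blue, green, red); there is no depth.
- bot.calibration(name): a dict with "fx", "fy", "cx", "cy" (pixels), "view" (4x4, takes a point from world to camera coordinates). Camera axes: x right, y down, z forward; pixel columns grow to the right and rows downward; lengths in m; the calibration is good to about 2 mm. A picture is of the moment at which its call begins: read the wrist's pose just before it. calibration takes no time and is no camera call; for the wrist camera it gives the pose at the moment of the call.
- bot.job_done(): hands the job in, once; it reports no verdict.
Trained networks look in the newest picture that a camera, given by its name, has taken for a name from the list of things; names that differ only in an ending like _2 or _b are one class to them, and where a whole thing is asked for, a point or a joint stands for the part that bears it (a point fixed in the world has none). Each returns a list of dicts, best first, with "confidence" (0 to 1); they miss things now and then, are a little off and sometimes report something else, mostly with a low value. They report only what shows in the picture. A call takes as long as a camera call. They do not tell look-alikes from the thing itself.
- bot.spot_in(camera, query): "position" ([x, y, z] in m, in world coordinates, good to about 4 mm: the middle of the surface that is visible of it).
- bot.spot_point(camera, query): "position" ([x, y, z] in m, in world coordinates, good to about 4 mm: a listed point, or the origin of a listed thing).
The state is a dict: "time_s": time; "q": joint angles; "dq": joint speeds; "effort": joint torques, N m; "tcp_pos": TCP position; "eef_rot": TCP orientation; "contact_force": force on the tool from outside, world axes, zero at the start; "wrist_torque": the same for the moment, N m; "gripper_width": opening from 0.0 (shut) to 1.0 (fully open).
Only numpy, scipy, OpenCV 4.12 (cv2) and the standard library are available. Lean on these libraries where they do the work, as an engineer would, in place of code of your own. Each camera call takes 0.05 s, during which the arm holds its last target. There are 200 camera calls.

## Working session

There is one attempt and no reset: what is moved stays moved. The work goes in short steps, Python scripts to look and compute and a tool call to move; the robot and the scene stay as the last step left them, time stands still between calls to the robot, and variables do not carry over. Pictures are saved under pics/ and viewed, about 8 in all and at most 12, crops included, and the job is handed in when it is done.

Besides the shell and the picture viewer there is one more tool, called after ">>>" by a JSON object that holds its "api" and its "payload", one argument or row to a line. arm_command: Moves the arm, as the interface text tells. Its arguments: {"type":"object","properties":{"series":{"type":"array"}},"required":["series"]}

```bash
mkdir -p pics
cat > h.py <<'E'
import numpy as np, cv2
from station import bot
from scipy.spatial.transform import Rotation as R
def snap(c,n):
    im=bot.capture(c); cv2.imwrite(f'pics/{n}.png',im); return im
def px(c,p):
    k=bot.calibration(c); q=np.array(k['view'])@np.r_[p,1]
    return np.round([k['fx']*q[0]/q[2]+k['cx'],k['fy']*q[1]/q[2]+k['cy']],0)
def ray(c,u,v,z):
    k=bot.calibration(c); V=np.array(k['view']); Ri=V[:3,:3].T; o=-Ri@V[:3,3]
    d=Ri@np.array([(u-k['cx'])/k['fx'],(v-k['cy'])/k['fy'],1]); return o+d*(z-o[2])/d[2]
def rot():
    w,x,y,z=bot.observe()['eef_rot']; return R.from_quat([x,y,z,w])
E
python3 - <<'E'
from h import *
a=snap('top','top1'); b=snap('side','side1')
cv2.imwrite('pics/both1.png',np.vstack([cv2.resize(a,(800,600))]))
for c in ['top','side']:
  for q in ['valve_mid','drawer_floor','viewer_drawer0_handle','viewer','pivot','needle','marker','grip_top','nut','cleaner','lampbox']:
    print(c,q,[(np.round(d['position'],3).tolist(),round(d['confidence'],2),px(c,d['position']).tolist()) for d in bot.spot_point(c,q)[:4]])
s=bot.observe();print(s['time_s'],s['tcp_pos'],s['eef_rot'],rot().as_matrix().round(2).tolist())
E
```

```text
top valve_mid [([0.423, -0.016, 0.021], 0.9, [263.0, 250.0]), ([0.331, -0.106, 0.03], 0.89, [307.0, 289.0]), ([0.336, 0.092, 0.025], 0.78, [218.0, 293.0])]
top drawer_floor [([0.57, -0.255, 0.024], 0.57, [358.0, 181.0])]
top viewer_drawer0_handle [([0.432, -0.258, 0.05], 0.95, [371.0, 238.0])]
top viewer [([0.715, -0.255, 0.002], 0.7, [347.0, 128.0])]
top pivot [([0.635, 0.233, 0.076], 0.7, [146.0, 163.0])]
top needle [([0.699, 0.257, 0.076], 0.85, [135.0, 137.0])]
top marker [([0.703, 0.275, 0.076], 0.6, [128.0, 136.0])]
top grip_top [([0.539, 0.197, 0.148], 0.62, [154.0, 196.0])]
top nut [([0.617, 0.016, 0.004], 0.59, [243.0, 172.0])]
top cleaner [([0.692, 0.017, 0.002], 0.82, [241.0, 144.0])]
top lampbox [([0.722, 0.238, -0.002], 0.98, [153.0, 139.0])]
side valve_mid [([0.329, -0.104, 0.025], 0.89, [172.0, 267.0]), ([0.339, 0.09, 0.027], 0.65, [163.0, 200.0]), ([0.425, -0.016, 0.022], 0.61, [209.0, 226.0])]
side drawer_floor [([0.575, -0.25, 0.021], 0.56, [312.0, 298.0]), ([0.424, -0.019, 0.018], 0.3, [209.0, 228.0])]
side viewer_drawer0_handle [([0.431, -0.254, 0.048], 0.72, [240.0, 313.0])]
side viewer [([0.713, -0.255, -0.001], 0.65, [375.0, 289.0])]
side pivot [([0.629, 0.235, 0.072], 0.96, [262.0, 129.0])]
side needle [([0.699, 0.262, 0.075], 0.81, [283.0, 118.0])]
side marker [([0.702, 0.273, 0.075], 0.53, [283.0, 116.0])]
side grip_top [([0.54, 0.2, 0.142], 0.96, [233.0, 120.0])]
side nut [([0.614, 0.013, -0.001], 0.59, [283.0, 207.0])]
side cleaner [([0.693, 0.018, -0.0], 0.79, [313.0, 198.0])]
side lampbox [([0.727, 0.236, 0.003], 0.66, [294.0, 143.0])]
1.2 [0.21917404 0.44939485 0.23930971] [3.44393614e-06 2.24934353e-01 9.74373920e-01 9.74601617e-06] [[-0.9, 0.44, 0.0], [0.44, 0.9, 0.0], [-0.0, 0.0, -1.0]]
```

View pics/both1.png

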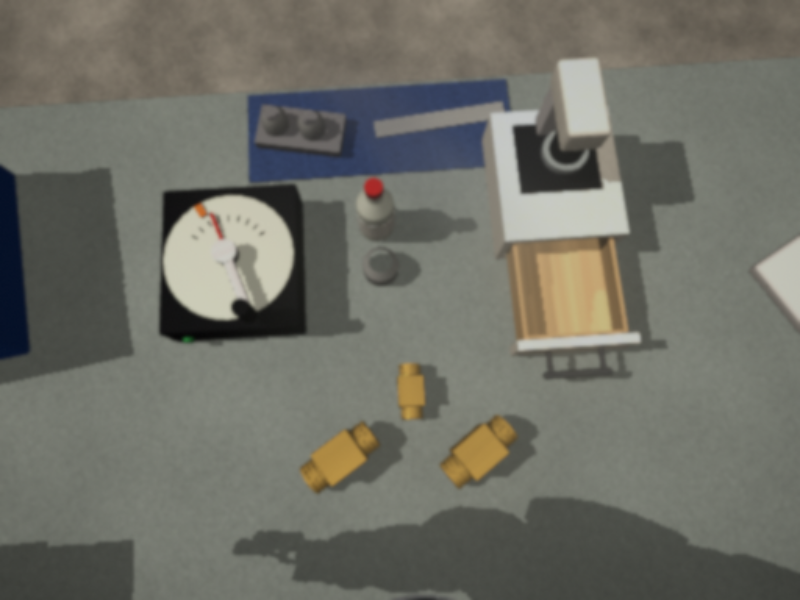

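View pics/side1.png

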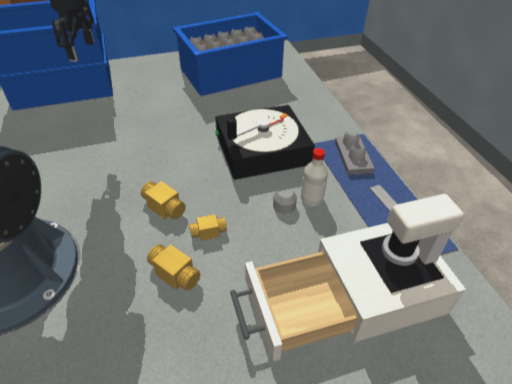

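Candidates in the enlarged top view: (410,390), (340,458), (480,452). The first is clearly the smallest. I'll check the sizes and look at a crop.

Run:
```python
from h import *
a=cv2.imread('pics/top1.png'); hsv=cv2.cvtColor(a,cv2.COLOR_BGR2HSV)
m=cv2.inRange(hsv,(10,140,90),(25,255,255))
for c in cv2.findContours(m,cv2.RETR_EXTERNAL,cv2.CHAIN_APPROX_NONE)[0]:
    if cv2.contourArea(c)<150: continue
    P=np.array([ray('top',u,v,0.022)[:2] for u,v in c[:,0]],np.float32)
    r=cv2.minAreaRect(P*1000); b=cv2.boxPoints(r); e=b[1]-b[0]; f=b[2]-b[1]; l=e if np.linalg.norm(e)>np.linalg.norm(f) else f
    print(c[:,0].mean(0).round(),np.round(r[0]),np.round(r[1]),'yaw',np.degrees(np.arctan2(l[1],l[0])).round(1))
cv2.imwrite('pics/crop1.png',cv2.resize(a[220:325,180:345],None,fx=4.8,fy=4.8,interpolation=cv2.INTER_CUBIC))
for p in [(0.432,-0.256,0.047),(.714,-.255,.085)]: print(px('top',p))
# drawer front top edge in 800x600 coordinates
A=ray('top',518/1.5625,352/1.5625,.072);B=ray('top',640/1.5625,342/1.5625,.072);print(A,B)
A=ray('top',504/1.5625,240/1.5625,.085);B=ray('top',628/1.5625,235/1.5625,.085);print(A,B)
```

```text
[217. 292.] [339.  94.] [ 51. 111.] yaw -57.6
[306. 289.] [ 332. -108.] [ 53. 111.] yaw -55.0
[263. 250.] [425. -15.] [34. 73.] yaw -4.2
[370. 238.]
[357. 114.]
[ 0.46303219 -0.16816248  0.072     ] [ 0.46453322 -0.34084371  0.072     ]
[ 0.62400398 -0.16479189  0.085     ] [ 0.61853481 -0.3440984   0.085     ]
```

View pics/crop1.png

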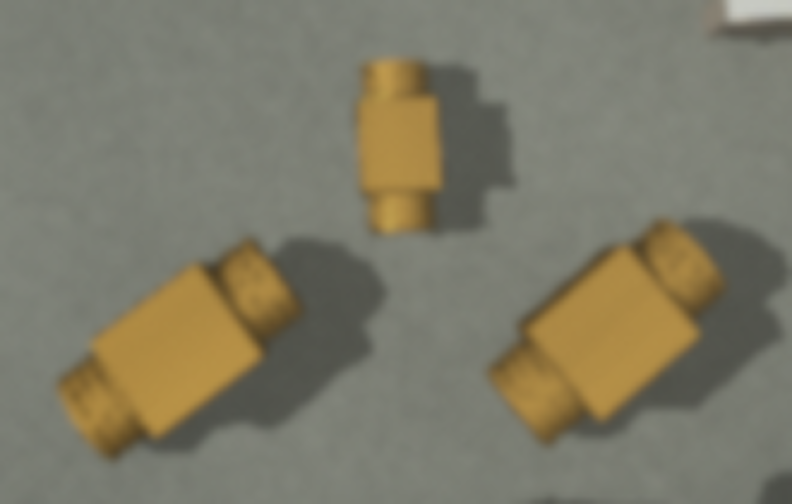

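The small one at crop (398,148), top-view pixel (263,250), is about 80 mm long. The other two are about 111 mm, so they are look-alikes. The small one is the target, at (0.425,-0.016) with yaw about -3°. Next I align the tool.

>>> {"api": "arm_command", "payload": {
  "series": [
    [[0,0,0,0,0,-6,0],[0,0,0,0,0,-6,0],[0,0,0,0,0,-6,0],[0,0,0,0,0,-5,0],[0,0,0,0,0,0,0]]
  ]
}}

```text
time_s: 1.62
tcp_pos: [0.2192, 0.4494, 0.2393]
eef_rot: [0.0, 0.024, 1.0, 0.0]
contact_force: [-0.2, 0.7, 0.2]
gripper_width: 0.999
```

>>> {"api": "arm_command", "payload": {
  "series": [
    [[-1.5,-3,0,0,0,0,0],[-1.5,-3,0,0,0,0,0],[-1.5,-3,0,0,0,0,0],[-1.5,-3,0,0,0,0,0],[-1.5,-3,0,0,0,0,0]]
  ]
}}

```text
time_s: 2.03
tcp_pos: [0.2864, 0.2942, 0.2393]
eef_rot: [0.0, 0.028, 1.0, 0.0]
contact_force: [0.4, 0.0, -0.7]
gripper_width: 1.002
```

>>> {"api": "arm_command", "payload": {
  "series": [
    [[-1.5,-3,0,0,0,0,0],[-1.5,-3,0,0,0,0,0],[-1.5,-3,0,0,0,0,0],[-1.5,-3,0,0,0,0,0],[-1.5,-3,0,0,0,0,0]]
  ]
}}

```text
time_s: 2.45
tcp_pos: [0.3536, 0.1404, 0.2395]
eef_rot: [0.0, 0.028, 1.0, 0.0]
contact_force: [0.5, 0.9, -0.3]
gripper_width: 0.999
```

>>> {"api": "arm_command", "payload": {
  "series": [
    [[-1.5,-3,0,0,0,0,0],[-1.5,-3,0,0,0,0,0],[-1.5,-3,0,0,0,0,0],[-1.5,-3,0,0,0,0,0],[-1.5,-3,0,0,0,0,0]]
  ]
}}

```text
time_s: 2.87
tcp_pos: [0.4207, -0.0136, 0.2395]
eef_rot: [0.0, 0.028, 1.0, -0.0]
contact_force: [1.7, 0.6, 0.7]
gripper_width: 0.999
```

Run:
```python
from h import *
s=bot.observe();print(s['time_s'],s['tcp_pos'].round(4),s['q'].round(2),rot().as_matrix().round(3).tolist())
snap('wrist','w1')
a=cv2.imread('pics/w1.png'); hsv=cv2.cvtColor(a,cv2.COLOR_BGR2HSV)
m=cv2.inRange(hsv,(10,140,90),(25,255,255))
for c in cv2.findContours(m,cv2.RETR_EXTERNAL,cv2.CHAIN_APPROX_NONE)[0]:
    if cv2.contourArea(c)<400: continue
    P=np.array([ray('wrist',u,v,0.025)[:2] for u,v in c[:,0]],np.float32)
    r=cv2.minAreaRect(P*1000); b=cv2.boxPoints(r); e=b[1]-b[0]; f=b[2]-b[1]; l=e if np.linalg.norm(e)>np.linalg.norm(f) else f
    print(c[:,0].mean(0).round(),np.round(r[0]),np.round(r[1]),'yaw',np.degrees(np.arctan2(l[1],l[0])).round(1))
print(bot.spot_point('wrist','valve_mid'))
```

```text
2.8667 [ 0.4207 -0.0136  0.2395] [-0.03  0.05 -0.22  1.3  -0.    0.02] [[-0.998, 0.056, 0.001], [0.056, 0.998, -0.0], [-0.001, 0.0, -1.0]]
[256. 170.] [425. -20.] [38. 81.] yaw -0.3
[171.  95.] [ 333. -113.] [ 61. 118.] yaw -54.9
[348.  94.] [340.  93.] [ 56. 118.] yaw -57.5
[{'position': [0.4239, -0.0128, 0.0213], 'confidence': 0.89}, {'position': [0.3322, -0.1077, 0.0284], 'confidence': 0.76}, {'position': [0.3398, 0.091, 0.0244], 'confidence': 0.76}]
```

View pics/w1.png

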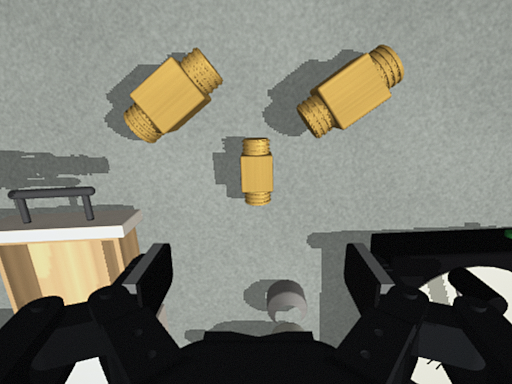

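Picture 4: the small valve is at (256,170), centred and parallel to the jaws, with the larger two behind at (171,95) and (348,94). Descending.

>>> {"api": "arm_command", "payload": {
  "series": [
    [[-0.3,-0.2,3,0,0,0,0.15],[0,0,4,0,0,0,0.15],[0,0,4,0,0,0,0.15],[0,0,4,0,0,0,0.15],[0,0,2,0,0,0,0.15]]
  ]
}}

```text
time_s: 3.38
tcp_pos: [0.4208, -0.0135, 0.0656]
eef_rot: [-0.002, 0.028, 1.0, 0.0]
contact_force: [0.3, 0.3, -0.9]
gripper_width: 0.848
```

>>> {"api": "arm_command", "payload": {
  "series": [
    [[0,0,1.5,0,0,0,0.15],[0,0,1.5,0,0,0,0.15],[0,0,1,0,0,0,0.15],[0,0,1.0,0,0,0,0.15],[0,0,0.2,0,0,0,0.15]]
  ]
}}

```text
time_s: 3.8
tcp_pos: [0.4222, -0.0135, 0.0161]
eef_rot: [-0.001, 0.027, 1.0, 0.0]
contact_force: [-0.2, 0.3, -0.0]
gripper_width: 0.852
```

>>> {"api": "arm_command", "payload": {
  "series": [
    [[0,0,0,0,0,0,1],[0,0,0,0,0,0,1],[0,0,0,0,0,0,1],[0,0,0,0,0,0,1],[0,0,0,0,0,0,1]]
  ]
}}

```text
time_s: 4.22
tcp_pos: [0.4237, -0.0139, 0.0182]
eef_rot: [0.001, 0.026, 1.0, 0.0]
contact_force: [-2.7, 1.0, 8.5]
gripper_width: 0.432
```

>>> {"api": "arm_command", "payload": {
  "series": [
    [[0,0,0,0,0,0,1],[0,0,0,0,0,0,1],[0,0,0,0,0,0,1],[0,0,0,0,0,0,1],[0,0,0,0,0,0,1]]
  ]
}}

```text
time_s: 4.63
tcp_pos: [0.4237, -0.0139, 0.0182]
eef_rot: [0.001, 0.026, 1.0, 0.0]
contact_force: [-2.3, 0.2, 7.1]
gripper_width: 0.435
```

>>> {"api": "arm_command", "payload": {
  "series": [
    [[0,0,-1,0,0,0,1],[0,0,-2,0,0,0,1],[0,0,-3,0,0,0,1],[0,0,-3,0,0,0,1],[0,0,-3,0,0,0,1]]
  ]
}}

```text
time_s: 5.05
tcp_pos: [0.4228, -0.0139, 0.1391]
eef_rot: [0.0, 0.026, 1.0, 0.0]
contact_force: [1.4, -0.4, -2.6]
gripper_width: 0.436
```

>>> {"api": "arm_command", "payload": {
  "series": [
    [[-0.8,-1.3,0,0,0,0,1],[-1.55,-2.6,0,0,0,0,1],[-1.55,-2.6,0,0,0,0,1],[-1.55,-2.6,0,0,0,0,1],[-1.55,-2.6,0,0,0,0,1]]
  ]
}}

```text
time_s: 5.47
tcp_pos: [0.4875, -0.1358, 0.1379]
eef_rot: [0.0, 0.026, 1.0, -0.0]
contact_force: [1.2, 0.2, -3.0]
gripper_width: 0.432
```

>>> {"api": "arm_command", "payload": {
  "series": [
    [[-1.55,-2.6,0,0,0,0,1],[-1.55,-2.6,0,0,0,0,1],[-1.55,-2.6,0,0,0,0,1],[-1.55,-2.6,0,0,0,-3,1],[-0.75,-1.3,0,0,0,0,1]]
  ]
}}

```text
time_s: 5.88
tcp_pos: [0.5519, -0.2574, 0.1374]
eef_rot: [0.0, -0.001, 1.0, -0.0]
contact_force: [-0.2, 0.3, -3.2]
gripper_width: 0.433
```

>>> {"api": "arm_command", "payload": {
  "series": [
    [[0,0,0,0,0,0,1],[0,0,0,0,0,0,1]]
  ]
}}

```text
time_s: 6.05
tcp_pos: [0.5509, -0.255, 0.1372]
eef_rot: [-0.0, 0.001, 1.0, 0.0]
contact_force: [-0.6, -0.0, -2.8]
gripper_width: 0.437
```

Run:
```python
from h import *
s=bot.observe();print(s['time_s'],s['tcp_pos'].round(4),s['q'].round(2),rot().as_matrix().round(3).tolist(),s['contact_force'],s['gripper_width'])
a=snap('top','t2');b=snap('wrist','w2')
print([ (c,q,[d['position'] for d in bot.spot_point(c,q)[:1]]) for c in ('top','wrist') for q in ('drawer_floor','viewer_drawer0_handle','viewer','valve_mid')])
cv2.imwrite('pics/m2.png',np.hstack([cv2.resize(a[90:270,280:440],(400,450)),cv2.resize(b,(400,300)).copy() if 0 else cv2.copyMakeBorder(cv2.resize(b,(400,300)),0,150,0,0,0)]))
```

```text
6.05 [ 0.5509 -0.255   0.1372] [-0.43  0.47  0.07  1.17  0.   -0.43] [[-1.0, 0.002, -0.0], [0.002, 1.0, 0.0], [0.0, 0.0, -1.0]] [-0.55264952 -0.0221043  -2.79445557] 0.4366284067346614
[('top', 'drawer_floor', [[0.573, -0.2546, 0.0236]]), ('top', 'viewer_drawer0_handle', [[0.4288, -0.2569, 0.0498]]), ('top', 'viewer', [[0.716, -0.2548, -0.0039]]), ('top', 'valve_mid', [[0.5489, -0.2578, 0.1363]]), ('wrist', 'drawer_floor', []), ('wrist', 'viewer_drawer0_handle', [[0.4311, -0.2571, 0.0497]]), ('wrist', 'viewer', []), ('wrist', 'valve_mid', [[0.5501, -0.2557, 0.1405]])]
```

View pics/m2.png

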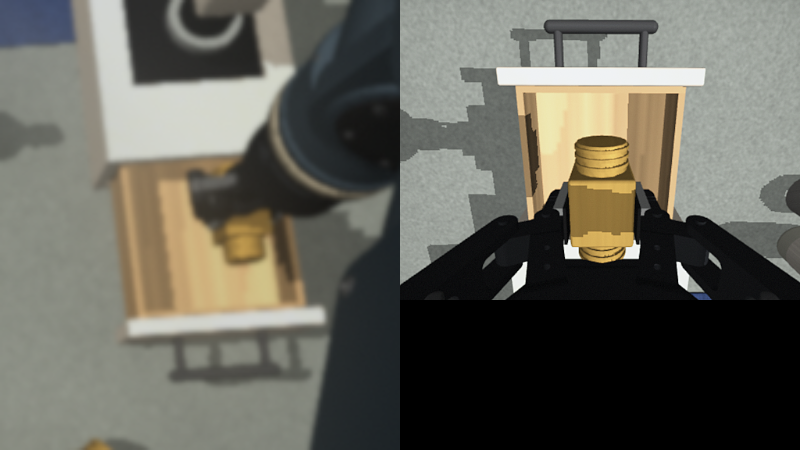

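Picture 5: the valve is held level, centred over the open drawer and clear of the walls. Lowering it.

>>> {"api": "arm_command", "payload": {
  "series": [
    [[0,0,1.5,0,0,0,1],[0,0,2.5,0,0,0,1],[0,0,2.5,0,0,0,1],[0,0,1.5,0,0,0,1],[0,0,0.8,0,0,0,1]]
  ]
}}

```text
time_s: 6.97
tcp_pos: [0.5498, -0.2539, 0.0471]
eef_rot: [-0.001, -0.0, 1.0, 0.001]
contact_force: [-0.3, 0.1, -2.8]
gripper_width: 0.432
```

>>> {"api": "arm_command", "payload": {
  "series": [
    [[0,0,0.3,0,0,0,1],[0,0,0.2,0,0,0,1],[0,0,0.2,0,0,0,1],[0,0,0,0,0,0,1],[0,0,0,0,0,0,1]]
  ]
}}

```text
time_s: 7.38
tcp_pos: [0.5514, -0.2547, 0.0431]
eef_rot: [0.001, 0.0, 1.0, -0.0]
contact_force: [-0.1, 0.7, -2.4]
gripper_width: 0.437
```

>>> {"api": "arm_command", "payload": {
  "series": [
    [[0,0,0.1,0,0,0,1],[0,0,0.1,0,0,0,1],[0,0,0.1,0,0,0,1],[0,0,0,0,0,0,1],[0,0,0,0,0,0,1]]
  ]
}}

```text
time_s: 7.8
tcp_pos: [0.5518, -0.2547, 0.0402]
eef_rot: [0.001, -0.0, 1.0, -0.0]
contact_force: [-0.1, 1.7, 5.0]
gripper_width: 0.434
```

Touchdown: the wrist force went from -2.8 to +5 N. Opening partway, then lifting.

>>> {"api": "arm_command", "payload": {
  "series": [
    [[0,0,0,0,0,0,0.45],[0,0,0,0,0,0,0.35],[0,0,0,0,0,0,0.25],[0,0,0,0,0,0,0.2],[0,0,0,0,0,0,0.2]]
  ]
}}

```text
time_s: 8.22
tcp_pos: [0.5509, -0.2545, 0.0393]
eef_rot: [-0.0, 0.0, 1.0, 0.0]
contact_force: [-0.1, -0.3, -1.2]
gripper_width: 0.802
```

>>> {"api": "arm_command", "payload": {
  "series": [
    [[0,0,-1,0,0,0,0.2],[0,0,-2,0,0,0,0.2],[0,0,-3,0,0,0,0.2],[0,0,-3,0,0,0,0.2],[0,0,-3,0,0,0,0.2]]
  ]
}}

```text
time_s: 8.63
tcp_pos: [0.5507, -0.2544, 0.1614]
eef_rot: [0.0, 0.0, 1.0, -0.0]
contact_force: [0.2, -0.7, -0.5]
gripper_width: 0.801
```

>>> {"api": "arm_command", "payload": {
  "series": [
    [[3,0,0,0,0,0,1],[3.5,0,0,0,0,0,1],[3.5,0,0,0,0,0,1],[3.5,0,0,0,0,0,1],[3.5,0,0,0,0,0,1]]
  ]
}}

```text
time_s: 9.05
tcp_pos: [0.3794, -0.2542, 0.1599]
eef_rot: [0.0, -0.0, 1.0, -0.0]
contact_force: [-0.2, -0.8, 0.0]
gripper_width: 0.089
```

Run:
```python
from h import *
s=bot.observe();print(s['time_s'],s['tcp_pos'].round(4),s['gripper_width'])
a=snap('side','s2')
cv2.imwrite('pics/s2c.png',cv2.resize(a[180:384,180:480],None,fx=2.5,fy=2.5))
print([ (q,[(d['position'],d['confidence']) for d in bot.spot_point('side',q)]) for q in ('viewer_drawer0_handle','valve_mid')])
```

```text
9.05 [ 0.3794 -0.2542  0.1599] 0.08852738712308073
[('viewer_drawer0_handle', [([0.4325, -0.2545, 0.0467], 0.7)]), ('valve_mid', [([0.5545, -0.2578, 0.0439], 0.94), ([0.3281, -0.1036, 0.0242], 0.59), ([0.3421, 0.0927, 0.0265], 0.57), ([0.6319, 0.2342, 0.0666], 0.2)])]
```

View pics/s2c.png

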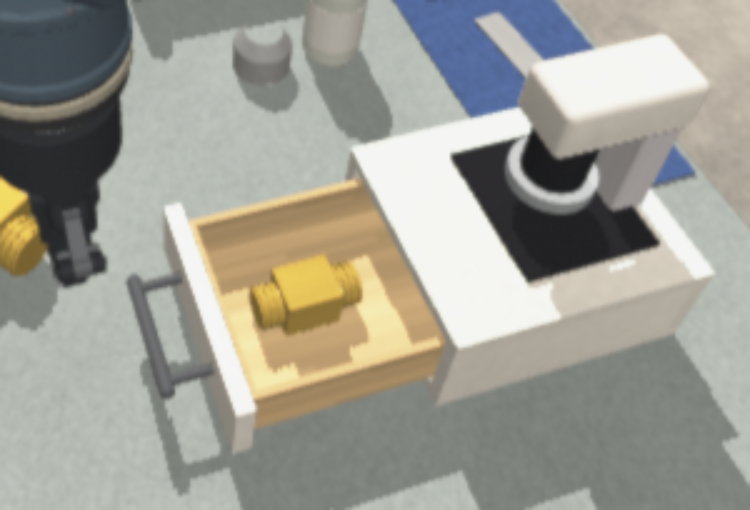

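Picture 6: the valve lies flat in the drawer at (305,293) and the gripper is clear of the handle. Descending in front of the handle, then pushing.

>>> {"api": "arm_command", "payload": {
  "series": [
    [[0,0,2.5,0,0,0,1],[0,0,3,0,0,0,1],[0,0,3,0,0,0,1],[0,0,2.2,0,0,0,1],[0,0,1.5,0,0,0,1]]
  ]
}}

```text
time_s: 9.62
tcp_pos: [0.3811, -0.2541, 0.0356]
eef_rot: [-0.001, -0.0, 1.0, 0.0]
contact_force: [-0.5, 0.2, 0.2]
gripper_width: -0.001
```

>>> {"api": "arm_command", "payload": {
  "series": [
    [[-1.5,0,0,0,0,0,1],[-0.8,0,0,0,0,0,1],[-0.8,0,0,0,0,0,1],[-0.8,0,0,0,0,0,1],[-0.8,0,0,0,0,0,1]]
  ]
}}

```text
time_s: 10.03
tcp_pos: [0.4291, -0.2548, 0.0378]
eef_rot: [0.0, -0.0, 1.0, -0.0]
contact_force: [-1.1, -0.3, -0.1]
gripper_width: 0.004
```

>>> {"api": "arm_command", "payload": {
  "series": [
    [[-1,0,0,0,0,0,1],[-1,0,0,0,0,0,1],[-1,0,0,0,0,0,1],[-1,0,0,0,0,0,1],[-1,0,0,0,0,0,1]]
  ]
}}

```text
time_s: 10.45
tcp_pos: [0.4791, -0.2545, 0.0374]
eef_rot: [0.0, -0.0, 1.0, -0.0]
contact_force: [-1.0, -0.9, 1.0]
gripper_width: 0.003
```

>>> {"api": "arm_command", "payload": {
  "series": [
    [[-1,0,0,0,0,0,1],[-1,0,0,0,0,0,1],[-1,0,0,0,0,0,1],[-1,0,0,0,0,0,1],[-1,0,0,0,0,0,1]]
  ]
}}

```text
time_s: 10.87
tcp_pos: [0.529, -0.2545, 0.0372]
eef_rot: [-0.0, -0.0, 1.0, -0.0]
contact_force: [-1.9, -0.8, 0.5]
gripper_width: -0.004
```

Run:
```python
from h import *
s=bot.observe();print(s['time_s'],s['tcp_pos'].round(4),s['contact_force'])
snap('side','s3'); print([(d['position'],d['confidence']) for d in bot.spot_point('side','viewer_drawer0_handle')])
```

```text
10.8667 [ 0.529  -0.2545  0.0372] [-1.94810695 -0.77365801  0.52477127]
[([0.5475, -0.2576, 0.0458], 0.69)]
```

>>> {"api": "arm_command", "payload": {
  "series": [
    [[-0.5,0,0,0,0,0,1],[-0.5,0,0,0,0,0,1],[-0.4,0,0,0,0,0,1],[-0.3,0,0,0,0,0,1],[-0.3,0,0,0,0,0,1]]
  ]
}}

```text
time_s: 11.38
tcp_pos: [0.5481, -0.2545, 0.0373]
eef_rot: [-0.0, 0.0, 1.0, 0.0]
contact_force: [-1.3, 0.2, 0.7]
gripper_width: -0.001
```

>>> {"api": "arm_command", "payload": {
  "series": [
    [[-0.3,0,0,0,0,0,1],[-0.2,0,0,0,0,0,1],[-0.2,0,0,0,0,0,1]]
  ]
}}

```text
time_s: 11.63
tcp_pos: [0.5551, -0.2546, 0.0373]
eef_rot: [0.0, 0.0, 1.0, 0.0]
contact_force: [-1.3, 0.1, 0.1]
gripper_width: 0.001
```

>>> {"api": "arm_command", "payload": {
  "series": [
    [[-0.2,0,0,0,0,0,1],[-0.2,0,0,0,0,0,1]]
  ]
}}

```text
time_s: 11.8
tcp_pos: [0.5562, -0.2545, 0.0369]
eef_rot: [-0.003, 0.0, 1.0, -0.0]
contact_force: [-32.1, -0.2, 19.7]
gripper_width: 0.001
```

The force rose to 32 N, so the drawer is against its stop. Backing off and checking, and re-measuring the dial.

>>> {"api": "arm_command", "payload": {
  "series": [
    [[0.8,0,0,0,0,0,1],[1.2,0,0,0,0,0,1],[1.0,0,-1,0,0,0,1],[0,0,-3,0,0,0,1],[0,0,-3,0,0,0,1]]
  ]
}}

```text
time_s: 12.22
tcp_pos: [0.5277, -0.2542, 0.1074]
eef_rot: [-0.001, 0.0, 1.0, 0.001]
contact_force: [0.9, -1.6, 1.0]
gripper_width: 0.002
```

>>> {"api": "arm_command", "payload": {
  "series": [
    [[0,0,-3,0,0,0,1],[0,0,-3,0,0,0,1],[0,0,-3,0,0,0,1],[0,0,-3,0,0,0,0.5],[0,0,-1,0,0,0,0.5]]
  ]
}}

```text
time_s: 12.63
tcp_pos: [0.5301, -0.2551, 0.2419]
eef_rot: [0.003, 0.0, 1.0, -0.001]
contact_force: [0.7, -0.5, 0.4]
gripper_width: 0.267
```

Run:
```python
from h import *
s=bot.observe();print(s['time_s'],s['tcp_pos'].round(4),s['contact_force'].round(1),s['gripper_width'])
a=snap('side','s4'); b=snap('top','t4')
for c in ('side','top'):
  for q in ('viewer_drawer0_handle','drawer_floor','pivot','needle','marker','grip_top','lampbox'):
    print(c,q,[(np.round(d['position'],4).tolist(),round(d['confidence'],2)) for d in bot.spot_point(c,q)[:1]])
print('bin',ray('side',190,87,0),ray('side',283,75,0),ray('top',19,225,0.1))
cv2.imwrite('pics/m4.png',np.hstack([cv2.resize(a[180:384,200:480],(400,291)),cv2.resize(b[105:225,90:255],(400,291))]))
```

```text
12.6333 [ 0.5301 -0.2551  0.2419] [ 0.7 -0.5  0.4] 0.26724511409226015
side viewer_drawer0_handle []
side drawer_floor []
side pivot []
side needle [([0.7004, 0.2583, 0.0759], 0.68)]
side marker []
side grip_top [([0.5418, 0.1994, 0.1433], 0.65)]
side lampbox [([0.7247, 0.2311, -0.0026], 0.93)]
top viewer_drawer0_handle [([0.5704, -0.2558, 0.0497], 0.94)]
top drawer_floor []
top pivot [([0.6318, 0.2343, 0.0739], 0.84)]
top needle [([0.6969, 0.2583, 0.0764], 0.9)]
top marker [([0.5699, -0.2563, 0.0504], 0.59)]
top grip_top [([0.5452, 0.1998, 0.1471], 0.93)]
top lampbox [([0.722, 0.2372, -0.0013], 0.86)]
bin [0.50178617 0.62383139 0.        ] [0.83119564 0.61335576 0.        ] [0.50829206 0.49424152 0.1       ]
```

View pics/m4.png

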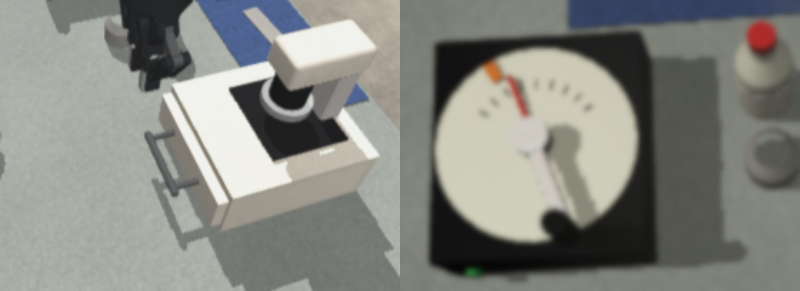

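Picture 7: the drawer front is flush with the box at left (195,165). The handle reads x=0.570, 144 mm in front of the box origin, which matches shut. At right are the needle (515,95), the orange marker (492,70) and the lever post (558,222). Moving over the post.

>>> {"api": "arm_command", "payload": {
  "series": [
    [[0,2,0,0,0,0,0.5],[0,3.5,0,0,0,0,0.5],[0,3.5,0,0,0,0,0.5],[0,3.5,0,0,0,0,0.5],[0,3.5,0,0,0,0,0.5]]
  ]
}}

```text
time_s: 13.85
tcp_pos: [0.5287, -0.0931, 0.2374]
eef_rot: [0.0, 0.0, 1.0, -0.0]
contact_force: [0.4, -1.1, 0.6]
gripper_width: 0.503
```

>>> {"api": "arm_command", "payload": {
  "series": [
    [[0,3.5,0,0,0,0,0.5],[0,3.5,0,0,0,0,0.5],[0,3.5,0,0,0,0,0.5],[0,3.5,0,0,0,0,0.5],[0,3.5,0,0,0,0,0.5]]
  ]
}}

```text
time_s: 14.27
tcp_pos: [0.5287, 0.0822, 0.2375]
eef_rot: [0.0, 0.0, 1.0, 0.0]
contact_force: [1.4, 0.0, -0.3]
gripper_width: 0.499
```

>>> {"api": "arm_command", "payload": {
  "series": [
    [[-1,3.5,0,0,0,0,0.5],[0,3.5,0,0,0,0,0.5],[0,3.5,0,0,0,-7,0.5],[0,1,0,0,0,-7,0.5],[0,0,0,0,0,-7,0.5]]
  ]
}}

```text
time_s: 14.68
tcp_pos: [0.5373, 0.1983, 0.237]
eef_rot: [-0.0, -0.187, 0.982, 0.0]
contact_force: [-0.7, -0.6, 0.3]
gripper_width: 0.5
```

>>> {"api": "arm_command", "payload": {
  "series": [
    [[0,0,0,0,0,0,0.5],[0,0,0,0,0,0,0.5]]
  ]
}}

```text
time_s: 14.85
tcp_pos: [0.5377, 0.1953, 0.2373]
eef_rot: [-0.0, -0.18, 0.984, -0.0]
contact_force: [-0.1, 0.2, -0.3]
gripper_width: 0.497
```

Run:
```python
from h import *
s=bot.observe();print(s['time_s'],s['tcp_pos'].round(4),rot().as_matrix().round(3).tolist(),s['gripper_width'])
b=snap('wrist','w5')
for q in ('pivot','needle','marker','grip_top','lampbox'):
    print(q,[(np.round(d['position'],4).tolist(),round(d['confidence'],2)) for d in bot.spot_point('wrist',q)[:1]])
```

```text
14.85 [0.5377 0.1953 0.2373] [[-0.935, -0.355, -0.0], [-0.355, 0.935, -0.0], [0.0, -0.0, -1.0]] 0.4972575552472579
pivot [([0.6333, 0.2359, 0.0743], 0.75)]
needle [([0.6979, 0.2548, 0.077], 0.59)]
marker [([0.7049, 0.2727, 0.0761], 0.45)]
grip_top [([0.5422, 0.1975, 0.1454], 0.8)]
lampbox [([0.7208, 0.232, 0.0016], 0.77)]
```

View pics/w5.png

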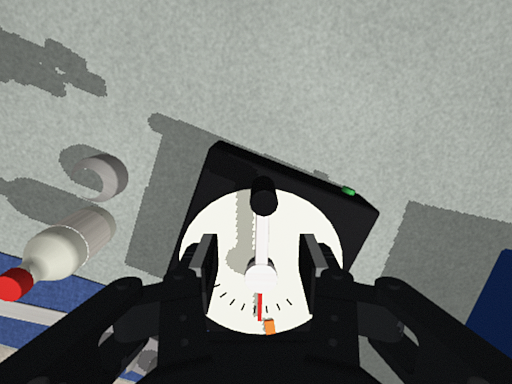

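Picture 8: the post at (263,195) is centred between the jaws, with the needle at (260,308) and the orange marker at (269,327). Lowering around the post with a loose cage.

>>> {"api": "arm_command", "payload": {
  "series": [
    [[-0.4,0.2,2,0,0,0,0.5],[0,0,3,0,0,0,0.5],[0,0,3,0,0,0,0.5],[0,0,3,0,0,0,0.5],[0,0,1.2,0,0,0,0.5]]
  ]
}}

```text
time_s: 15.57
tcp_pos: [0.5391, 0.1978, 0.1115]
eef_rot: [-0.002, -0.181, 0.983, -0.0]
contact_force: [-0.8, -0.9, -0.7]
gripper_width: 0.5
```

>>> {"api": "arm_command", "payload": {
  "series": [
    [[-0.04,0.87,0,0,0,5,0.5],[-0.04,0.87,0,0,0,5,0.5],[-0.04,0.87,0,0,0,5,0.5],[-0.04,0.87,0,0,0,5,0.5],[-0.04,0.87,0,0,0,5,0.5]]
  ]
}}

```text
time_s: 15.98
tcp_pos: [0.534, 0.241, 0.115]
eef_rot: [-0.0, 0.038, 0.999, -0.001]
contact_force: [-1.5, -3.1, -0.8]
gripper_width: 0.503
```

```bash
cat >> h.py <<'E'
P=np.array([0.632,0.2345])
def state(n,cams=('top','wrist')):
    s=bot.observe(); t=s['tcp_pos']; Rm=rot().as_matrix()
    d=t[:2]-P
    print('t',s['time_s'].__round__(2),'tcp',t.round(4),'rad',np.hypot(*d).round(4),'ang',np.degrees(np.arctan2(d[1],d[0]))%360,'toolx',np.degrees(np.arctan2(Rm[1,0],Rm[0,0]))%360,'F',s['contact_force'].round(1),'w',s['gripper_width'])
    for c in cams:
        im=snap(c,f'{n}_{c}'); hsv=cv2.cvtColor(im,cv2.COLOR_BGR2HSV)
        red=cv2.inRange(hsv,(0,120,70),(5,255,255))|cv2.inRange(hsv,(172,120,70),(180,255,255)); org=cv2.inRange(hsv,(7,170,120),(20,255,255))
        for nm,m,z,lo,hi in (('needle',red,.076,.02,.078),('marker',org,.076,.066,.098)):
            v,u=np.nonzero(m); Q=np.array([ray(c,a,b,z)[:2] for a,b in zip(u,v)]).reshape(-1,2)-P
            r=np.hypot(*Q.T); Q=Q[(r>lo)&(r<hi)]
            if len(Q)>2:
                M=Q.mean(0); print(c,nm,len(Q),'r',np.hypot(*M).round(4),'deg',np.degrees(np.arctan2(M[1],M[0])).round(2),'rmax',np.hypot(*Q.T).max().round(4))
E
python3 -c "
from h import *
state('a')"
```

```text
t 15.98 tcp [0.534 0.241 0.115] rad 0.0982 ang 176.21786192369726 toolx 175.64859195677673 F [-1.5 -3.1 -0.8] w 0.5034325671512203
top needle 27 r 0.0525 deg 16.44 rmax 0.0694
top marker 21 r 0.0855 deg 28.02 rmax 0.0949
```

>>> {"api": "arm_command", "payload": {
  "series": [
    [[-0.04,0.87,0,0,0,5,0.5],[-0.04,0.87,0,0,0,5,0.5],[-0.04,0.87,0,0,0,5,0.5],[-0.04,0.87,0,0,0,5,0.5],[-0.04,0.87,0,0,0,5,0.5]]
  ]
}}

```text
time_s: 16.5
tcp_pos: [0.5464, 0.2822, 0.115]
eef_rot: [-0.001, 0.251, 0.968, -0.001]
contact_force: [-4.2, -2.4, -1.1]
gripper_width: 0.502
```

>>> {"api": "arm_command", "payload": {
  "series": [
    [[-0.04,0.87,0,0,0,5,0.5],[-0.04,0.87,0,0,0,5,0.5],[-0.04,0.87,0,0,0,5,0.5],[-0.04,0.87,0,0,0,5,0.5],[-0.04,0.87,0,0,0,5,0.5]]
  ]
}}

```text
time_s: 16.92
tcp_pos: [0.5752, 0.3148, 0.115]
eef_rot: [-0.001, 0.455, 0.891, -0.0]
contact_force: [-5.1, -1.3, -1.6]
gripper_width: 0.498
```

```bash
python3 -c "
from h import *
state('b')"
```

```text
t 16.92 tcp [0.5752 0.3148 0.115 ] rad 0.0983 ang 125.28078969065407 toolx 125.9158997404886 F [-5.1 -1.3 -1.6] w 0.4976877030793812
top needle 30 r 0.0471 deg -29.81 rmax 0.0684
top marker 23 r 0.0862 deg 28.04 rmax 0.0949
wrist marker 262 r 0.0838 deg 31.07 rmax 0.0925
```

>>> {"api": "arm_command", "payload": {
  "series": [
    [[-0.04,0.87,0,0,0,5,0.5],[-0.04,0.87,0,0,0,5,0.5],[-0.04,0.87,0,0,0,5,0.5],[-0.04,0.87,0,0,0,5,0.5],[-0.04,0.87,0,0,0,5,0.5]]
  ]
}}

```text
time_s: 17.43
tcp_pos: [0.6149, 0.3318, 0.1152]
eef_rot: [-0.0, 0.636, 0.772, -0.0]
contact_force: [-3.8, -0.6, -0.7]
gripper_width: 0.499
```

>>> {"api": "arm_command", "payload": {
  "series": [
    [[-0.02,0.52,0,0,0,3,0.5],[0,0,0,0,0,0,0.5]]
  ]
}}

```text
time_s: 17.6
tcp_pos: [0.6205, 0.3327, 0.1149]
eef_rot: [-0.0, 0.655, 0.755, -0.0]
contact_force: [-4.7, 1.4, -0.4]
gripper_width: 0.499
```

```bash
python3 -c "
from h import *
state('c')"
```

```text
t 17.6 tcp [0.6205 0.3327 0.1149] rad 0.0989 ang 96.68117590443704 toolx 98.0975825284514 F [-4.7  1.4 -0.4] w 0.4988215383149635
top needle 24 r 0.0513 deg -55.22 rmax 0.068
top marker 22 r 0.0859 deg 27.93 rmax 0.0949
```

>>> {"api": "arm_command", "payload": {
  "series": [
    [[-0.03,0.7,0,0,0,4,0.5],[-0.01,0.35,0,0,0,2,0.5],[0,0,0,0,0,0,0.5]]
  ]
}}

```text
time_s: 17.95
tcp_pos: [0.6304, 0.3335, 0.1151]
eef_rot: [-0.001, 0.693, 0.721, -0.0]
contact_force: [-5.6, 1.2, -0.3]
gripper_width: 0.501
```

```bash
python3 -c "
from h import *
state('d')"
```

```text
t 17.95 tcp [0.6304 0.3335 0.1151] rad 0.099 ang 90.94293559610327 toolx 92.19965737722225 F [-5.6  1.2 -0.3] w 0.5010967172115642
top needle 31 r 0.0461 deg -55.06 rmax 0.068
top marker 23 r 0.0862 deg 28.04 rmax 0.0949
```

The needle has stopped at -55°, which is the off stop: the lever moved 6° more and the needle stayed. Pausing there, then returning.

>>> {"api": "arm_command", "payload": {
  "series": [
    [[0,0,0,0,0,0,0.5],[0,0,0,0,0,0,0.5],[0,0,0,0,0,0,0.5],[0,0,0,0,0,0,0.5],[0,0,0,0,0,0,0.5]]
  ]
}}

```text
time_s: 18.47
tcp_pos: [0.6299, 0.3335, 0.1152]
eef_rot: [-0.0, 0.692, 0.722, -0.0]
contact_force: [-6.0, 1.0, -0.4]
gripper_width: 0.503
```

>>> {"api": "arm_command", "payload": {
  "series": [
    [[0,0,0,0,0,0,0.5],[0,0,0,0,0,0,0.5],[0,0,0,0,0,0,0.5],[0,0,0,0,0,0,0.5],[0,0,0,0,0,0,0.5]]
  ]
}}

```text
time_s: 18.88
tcp_pos: [0.6299, 0.3334, 0.1152]
eef_rot: [-0.001, 0.692, 0.722, -0.0]
contact_force: [-5.4, 0.5, -0.7]
gripper_width: 0.499
```

>>> {"api": "arm_command", "payload": {
  "series": [
    [[0,0,0,0,0,0,0.5],[0,0,0,0,0,0,0.5],[0,0,0,0,0,0,0.5],[-0.04,-0.87,0,0,0,-5,0.5],[-0.04,-0.87,0,0,0,-5,0.5]]
  ]
}}

```text
time_s: 19.3
tcp_pos: [0.6129, 0.3312, 0.115]
eef_rot: [-0.0, 0.626, 0.78, -0.0]
contact_force: [-2.6, -0.7, -1.1]
gripper_width: 0.499
```

>>> {"api": "arm_command", "payload": {
  "series": [
    [[-0.04,-0.87,0,0,0,-5,0.5],[-0.04,-0.87,0,0,0,-5,0.5],[-0.04,-0.87,0,0,0,-5,0.5],[-0.04,-0.87,0,0,0,-5,0.5],[-0.04,-0.87,0,0,0,-5,0.5]]
  ]
}}

```text
time_s: 19.72
tcp_pos: [0.5739, 0.3131, 0.1157]
eef_rot: [0.0, 0.442, 0.897, 0.0]
contact_force: [1.7, 0.9, 0.7]
gripper_width: 0.503
```

>>> {"api": "arm_command", "payload": {
  "series": [
    [[-0.04,-0.87,0,0,0,-5,0.5],[-0.04,-0.87,0,0,0,-5,0.5],[-0.04,-0.87,0,0,0,-5,0.5],[-0.04,-0.87,0,0,0,-5,0.5],[-0.04,-0.87,0,0,0,-5,0.5]]
  ]
}}

```text
time_s: 20.13
tcp_pos: [0.5464, 0.2805, 0.1159]
eef_rot: [0.001, 0.237, 0.972, 0.001]
contact_force: [2.3, 2.3, -1.1]
gripper_width: 0.497
```

```bash
python3 -c "
from h import *
state('e')"
```

```text
t 20.13 tcp [0.5464 0.2805 0.1159] rad 0.0972 ang 151.76647051512788 toolx 152.60236581713013 F [ 2.3  2.3 -1.1] w 0.4973202897008406
top needle 35 r 0.047 deg -46.76 rmax 0.0676
top marker 23 r 0.0862 deg 28.04 rmax 0.0949
```

>>> {"api": "arm_command", "payload": {
  "series": [
    [[-0.04,-0.87,0,0,0,-5,0.5],[-0.04,-0.87,0,0,0,-5,0.5],[-0.04,-0.87,0,0,0,-5,0.5],[-0.04,-0.87,0,0,0,-5,0.5],[-0.04,-0.87,0,0,0,-5,0.5]]
  ]
}}

```text
time_s: 20.65
tcp_pos: [0.535, 0.2393, 0.1157]
eef_rot: [0.0, 0.024, 1.0, 0.001]
contact_force: [1.1, 3.5, -0.5]
gripper_width: 0.502
```

>>> {"api": "arm_command", "payload": {
  "series": [
    [[-0.04,-0.87,0,0,0,-5,0.5],[-0.04,-0.87,0,0,0,-5,0.5],[-0.04,-0.87,0,0,0,-5,0.5],[-0.04,-0.87,0,0,0,-5,0.5],[-0.04,-0.87,0,0,0,-5,0.5]]
  ]
}}

```text
time_s: 21.07
tcp_pos: [0.5423, 0.1966, 0.1156]
eef_rot: [0.0, -0.193, 0.981, 0.0]
contact_force: [1.0, 4.2, -0.0]
gripper_width: 0.5
```

>>> {"api": "arm_command", "payload": {
  "series": [
    [[-0.03,-0.7,0,0,0,-4,0.5],[-0.03,-0.7,0,0,0,-4,0.5],[0,0,0,0,0,0,0.5],[0,0,0,0,0,0,0.5]]
  ]
}}

```text
time_s: 21.4
tcp_pos: [0.5483, 0.1841, 0.1154]
eef_rot: [0.0, -0.258, 0.966, 0.0]
contact_force: [-1.2, 3.2, 1.3]
gripper_width: 0.499
```

```bash
python3 -c "
from h import *
state('f')"
```

```text
t 21.4 tcp [0.5483 0.1841 0.1154] rad 0.0976 ang 211.0467605562876 toolx 209.85649993981477 F [-1.2  3.2  1.3] w 0.498800012654863
```

Run:
```python
from h import *
state('g',('side',))
a=cv2.imread('pics/g_side.png');b=cv2.imread('pics/f_wrist.png')
cv2.imwrite('pics/m5.png',np.hstack([cv2.resize(a[80:200,190:340],(400,320)),cv2.resize(b,(400,320))]))
```

```text
t 21.5 tcp [0.5482 0.1844 0.1154] rad 0.0976 ang 210.8633640638162 toolx 209.88558422443617 F [-0.9  3.2  0.2] w 0.4962768789457444
side needle 16 r 0.0445 deg 12.61 rmax 0.0656
side marker 15 r 0.084 deg 28.91 rmax 0.0938
```

View pics/m5.png

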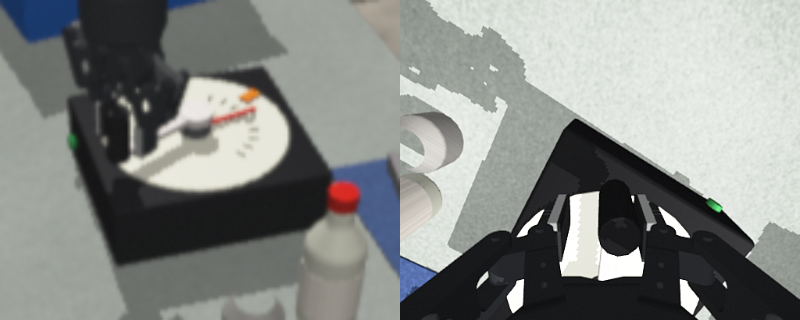

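Picture 9: at left, the red needle (235,115) is still short of the orange marker (250,96), by about 16°.

>>> {"api": "arm_command", "payload": {
  "series": [
    [[-0.03,-0.7,0,0,0,-4,0.5],[-0.03,-0.7,0,0,0,-4,0.5],[-0.03,-0.7,0,0,0,-4,0.5],[0,0,0,0,0,0,0.5],[0,0,0,0,0,0,0.5]]
  ]
}}

```text
time_s: 21.97
tcp_pos: [0.5607, 0.1673, 0.1152]
eef_rot: [-0.0, -0.357, 0.934, 0.0]
contact_force: [-1.2, 3.4, 0.4]
gripper_width: 0.5
```

```bash
python3 -c "
from h import *
state('h',('side','top'))"
```

```text
t 21.97 tcp [0.5607 0.1673 0.1152] rad 0.098 ang 223.27035953987695 toolx 221.82051028184563 F [-1.2  3.4  0.4] w 0.5004853513844334
side needle 16 r 0.0482 deg 25.02 rmax 0.0698
side marker 16 r 0.0832 deg 28.86 rmax 0.0938
```

>>> {"api": "arm_command", "payload": {
  "series": [
    [[-0.01,-0.26,0,0,0,-1.5,0.5],[-0.01,-0.26,0,0,0,-1.5,0.5],[0,0,0,0,0,0,0.5],[0,0,0,0,0,0,0.5]]
  ]
}}

```text
time_s: 22.4
tcp_pos: [0.5643, 0.1637, 0.1153]
eef_rot: [-0.0, -0.382, 0.924, 0.0]
contact_force: [-0.7, 3.1, 1.2]
gripper_width: 0.498
```

>>> {"api": "arm_command", "payload": {
  "series": [
    [[-0.03,0.7,0,0,0,4,0.5],[-0.03,0.7,0,0,0,4,0.5],[-0.03,0.7,0,0,0,4,0.5],[-0.03,0.7,0,0,0,4,0.5],[0,0,0,0,0,0,0.5]]
  ]
}}

```text
time_s: 22.82
tcp_pos: [0.5472, 0.1866, 0.1153]
eef_rot: [-0.0, -0.248, 0.969, -0.0]
contact_force: [0.0, 0.2, 0.7]
gripper_width: 0.499
```

```bash
python3 -c "
from h import *
state('i',('side','wrist'))"
```

```text
t 22.82 tcp [0.5472 0.1866 0.1153] rad 0.0974 ang 209.49380758624386 toolx 208.75462753738265 F [0.  0.2 0.7] w 0.4988988732855039
side needle 15 r 0.0481 deg 27.17 rmax 0.0692
side marker 16 r 0.0832 deg 28.86 rmax 0.0938
```

Force is about 0, so the post is free inside the cage. Lifting straight off to check.

>>> {"api": "arm_command", "payload": {
  "series": [
    [[0,0,-1,0,0,0,0.5],[0,0,-3,0,0,0,0.3],[0,0,-3,0,0,0,0.3],[0,0,-3,0,0,0,0.3],[0,0,-2.2,0,0,0,0.3]]
  ]
}}

```text
time_s: 23.33
tcp_pos: [0.5483, 0.1855, 0.2408]
eef_rot: [0.001, -0.251, 0.968, -0.0]
contact_force: [0.1, 0.7, 0.9]
gripper_width: 0.701
```

>>> {"api": "arm_command", "payload": {
  "series": [
    [[0,0,0,0,0,0,0.3],[0,0,0,0,0,0,0.3],[0,0,0,0,0,0,0.3]]
  ]
}}

```text
time_s: 23.58
tcp_pos: [0.5478, 0.1856, 0.2371]
eef_rot: [-0.0, -0.251, 0.968, -0.0]
contact_force: [-0.2, 0.0, -0.5]
gripper_width: 0.701
```

Run:
```python
from h import *
state('j',('side','wrist','top'))
b=cv2.imread('pics/j_wrist.png');cv2.imwrite('pics/jw.png',cv2.resize(b[170:360,160:360],None,fx=3,fy=3,interpolation=cv2.INTER_CUBIC))
```

```text
t 23.58 tcp [0.5478 0.1856 0.2371] rad 0.0974 ang 210.18460726381358 toolx 209.01986802230803 F [-0.2  0.  -0.5] w 0.7010881890100736
side needle 14 r 0.0468 deg 27.38 rmax 0.0692
side marker 16 r 0.0832 deg 28.86 rmax 0.0938
wrist needle 111 r 0.0518 deg 25.99 rmax 0.0707
wrist marker 119 r 0.081 deg 29.03 rmax 0.0908
```

View pics/jw.png

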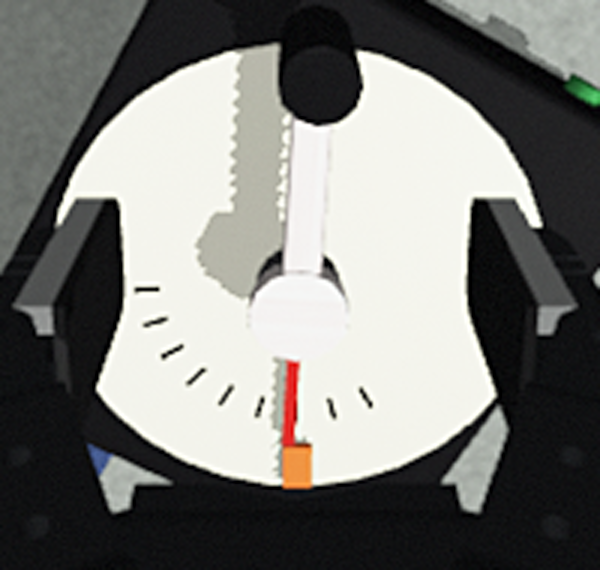

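Picture 10: the lever is back in line. The needle tip (289,445) points about 9 px left of the marker centre (297,466), so it is about 2.7° short, and the wrist measurement agrees (26.0° against 29.0°). One more small push.

>>> {"api": "arm_command", "payload": {
  "series": [
    [[0,0,2,0,0,0,0.5],[0,0,3,0,0,0,0.5],[0,0,3,0,0,0,0.5],[0,0,3,0,0,0,0.5],[0,0,1.2,0,0,0,0.5]]
  ]
}}

```text
time_s: 24.15
tcp_pos: [0.5455, 0.185, 0.1108]
eef_rot: [-0.003, -0.25, 0.968, -0.0]
contact_force: [-1.0, 0.1, -0.6]
gripper_width: 0.498
```

>>> {"api": "arm_command", "payload": {
  "series": [
    [[-0.03,-0.7,0,0,0,-4,0.5],[-0.03,-0.7,0,0,0,-4,0.5],[-0.03,-0.7,0,0,0,-4,0.5],[-0.03,-0.7,0,0,0,-4,0.5],[-0.01,-0.26,0,0,0,-1.5,0.5]]
  ]
}}

```text
time_s: 24.57
tcp_pos: [0.5659, 0.1613, 0.1141]
eef_rot: [-0.001, -0.397, 0.918, 0.0]
contact_force: [-4.7, 0.7, -1.9]
gripper_width: 0.498
```

>>> {"api": "arm_command", "payload": {
  "series": [
    [[0,-0.2,0,0,0,-1.2,0.5],[0,0,0,0,0,0,0.5],[0,0,0,0,0,0,0.5]]
  ]
}}

```text
time_s: 24.82
tcp_pos: [0.5675, 0.1605, 0.1147]
eef_rot: [-0.001, -0.404, 0.915, 0.0]
contact_force: [-4.2, 1.7, -1.7]
gripper_width: 0.496
```

```bash
python3 -c "
from h import *
state('k',('side','side'))"
```

```text
t 24.82 tcp [0.5675 0.1605 0.1147] rad 0.0982 ang 228.8852144085493 toolx 227.6570066854688 F [-4.2  1.7 -1.7] w 0.49601344241237993
side needle 18 r 0.0474 deg 29.95 rmax 0.0692
side marker 15 r 0.084 deg 28.91 rmax 0.0938
side needle 18 r 0.0474 deg 29.95 rmax 0.0692
side marker 15 r 0.084 deg 28.91 rmax 0.0938
```

>>> {"api": "arm_command", "payload": {
  "series": [
    [[-0.03,0.7,0,0,0,4,0.5],[-0.03,0.7,0,0,0,4,0.5],[-0.03,0.7,0,0,0,4,0.5],[-0.03,0.7,0,0,0,4,0.5],[0,0.2,0,0,0,1,0.5]]
  ]
}}

```text
time_s: 25.33
tcp_pos: [0.5495, 0.1847, 0.1158]
eef_rot: [0.001, -0.263, 0.965, -0.0]
contact_force: [-0.6, -0.4, 0.7]
gripper_width: 0.504
```

>>> {"api": "arm_command", "payload": {
  "series": [
    [[0,0,0,0,0,0,0.5],[0,0,0,0,0,0,0.5]]
  ]
}}

```text
time_s: 25.5
tcp_pos: [0.5498, 0.1839, 0.1156]
eef_rot: [0.0, -0.266, 0.964, -0.0]
contact_force: [0.6, -0.3, -0.3]
gripper_width: 0.501
```

>>> {"api": "arm_command", "payload": {
  "series": [
    [[0,0,-1,0,0,0,0.5],[0,0,-3,0,0,0,0.3],[0,0,-3,0,0,0,0.3],[0,0,-3,0,0,0,0.3],[0,0,-2.2,0,0,0,0.3]]
  ]
}}

```text
time_s: 25.92
tcp_pos: [0.5499, 0.1836, 0.2408]
eef_rot: [0.001, -0.265, 0.964, -0.0]
contact_force: [1.9, -0.1, 1.0]
gripper_width: 0.702
```

>>> {"api": "arm_command", "payload": {
  "series": [
    [[0,0,0,0,0,0,0.3],[0,0,0,0,0,0,0.3],[0,0,0,0,0,0,0.3]]
  ]
}}

```text
time_s: 26.17
tcp_pos: [0.5495, 0.1836, 0.2371]
eef_rot: [-0.0, -0.265, 0.964, -0.0]
contact_force: [-0.5, -0.4, -0.6]
gripper_width: 0.701
```

Run:
```python
from h import *
state('l',('side','wrist','top'))
for q in ('viewer_drawer0_handle','nut','cleaner'): print(q,[np.round(d['position'],3) for c in ('side','top') for d in bot.spot_point(c,q)[:1]])
b=cv2.imread('pics/l_wrist.png');b=cv2.resize(b[170:360,160:360],(400,380),interpolation=cv2.INTER_CUBIC)
a=cv2.resize(cv2.imread('pics/l_side.png')[80:384,160:480],(400,380))
cv2.imwrite('pics/lm.png',np.hstack([a,b]))
```

```text
t 26.17 tcp [0.5495 0.1836 0.2371] rad 0.0969 ang 211.65257814622137 toolx 210.7184911579427 F [-0.5 -0.4 -0.6] w 0.700970377590192
side needle 15 r 0.0502 deg 29.41 rmax 0.0692
side marker 15 r 0.084 deg 28.91 rmax 0.0938
wrist needle 111 r 0.0514 deg 28.63 rmax 0.0697
wrist marker 133 r 0.081 deg 28.86 rmax 0.0913
viewer_drawer0_handle [array([ 0.574, -0.257,  0.046]), array([0.548, 0.184, 0.15 ])]
nut [array([ 0.616,  0.015, -0.005]), array([ 0.617,  0.017, -0.   ])]
cleaner [array([0.69 , 0.016, 0.   ]), array([ 0.693,  0.019, -0.002])]
```

View pics/lm.png

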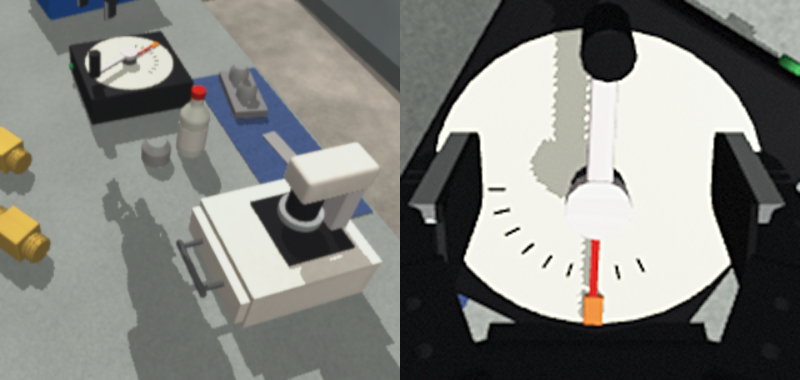

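Picture 11: the drawer is shut and the nut and bottle are in place. The needle (595,268) points at the marker (593,310), measured 28.6° against 28.9°. Handing in.

```bash
python3 -c "
from station import bot
print(bot.job_done())"
```

```text
the job is handed in; nothing more can be done
None
```

I did the job in the order asked and handed it in at about 26 s of the 72 s allowed.

- **Valve:** I took the smallest of the three look-alikes, about 80 mm long against about 111 mm for the others. I lowered it into the drawer until the force showed it touching, then let go. A picture showed it lying flat.
- **Drawer:** I pushed it by the handle until it hit its stop, where the force jumped to about 32 N. The handle then read x ≈ 0.570–0.574, against about 0.572 expected when shut.
- **Off stop:** I swung the lever left until the needle stopped at about -55°. Another 6° of lever moved it no further, and I held it there for over 1 s.
- **Orange marker:** After the first release the needle was about 3° short, so I gave it one more small push. With the lever free, the wrist camera read the needle at 28.6° and the marker at 28.9°; the side camera read 29.4° and 28.9°.
- **Bystanders:** The marker, nut and bottle measured where they were at the start, within a few mm.

In the last checks the top camera could not see the dial because the arm hid it. Its final handle reading was wrong: it fell where the gripper was, so I disregarded it. The side camera still placed the handle correctly. The gripper was hovering clear of everything at hand-in.

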